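# Gauge two bushings and reject the tight one

### The arm

A 6-joint arm with a two-finger parallel gripper is mounted at the origin on the work surface. World frame = base frame: x ahead of the robot, y to its left, z up, the work surface at z = 0. Lengths are in mm, angles in rad, forces in N, time in s.
With the tool pointing down it reaches from about 350 to 975 mm from the base axis. Payload 7.1 kg.
Tool frame: the origin (TCP) lies on the front face of the gripper's body, between the roots of the fingers; the fingertips stand 80 mm ahead of it and the grasp point (between the pads) lies 61 mm ahead of it (env.tips_ahead is the distance from the TCP to the fingertips, in mm); z points along the fingers, y is the line along which they close (so a half turn about z gives the same grasp; the last joint's range is limited). The gripper opens to 88 mm and grips with 3 to 60 N. Pads are 20 mm wide; open, the fingers measure 115 mm over their backs; the gripper's body (75 mm by 178 mm) begins 61 mm behind the grasp point.
Start: joints at [1.282, 0.423, 1.63, -0, 1.089, -0.019], TCP at [166.555, 602.383, 302.675] pointing down, gripper open.
Joint ranges: [-3, 3], [-0.9, 2.11], [0.09, 2.58], [-1.31, 4.45], [0.11, 2.69], [-2.54, 2.54]. Speed limits (rad/s): [2.39, 2.39, 3.01, 3.14, 3.14, 3.14].

### API

Orientations are given as a unit quaternion [x, y, z, w].
In Python, from station import env, set_gripper, viewer, workorder gives the robot as it stands. Calls block until the motion is done:
- env.reach(position, orientation): joint-space move of the TCP to a pose.
- env.move_l(position, rot=None, rate=150, f_stop=None): straight line of the TCP; rot=None keeps the orientation; rate is the mean speed in mm/s. With f_stop (N) it stops when the force on the tool has changed by that much, and returns True; else False.
- env.move_joints(angles): joint-space move.
- set_gripper(opening): finger opening in mm; the grip force is fixed at half the most; returns when the fingers have stopped.
- env.hold(seconds).
- env.ik(position, orientation): joint angles nearest the present ones, or None.
- env.read_state(): the state.
- viewer.camera(name): name is "side" or "top"; returns the picture (480x640x3 uint8, blue, green, red); there is no depth.
- viewer.camera_params(name): a dict with "fx", "fy", "cx", "cy" (pixels), "pose" (4x4, takes a point from camera to world coordinates). Camera axes: x right, y up, looking along -z (the intrinsics and any distortion apply to the point x, -y, -z); pixel columns grow to the right and rows downward; lengths in mm; the calibration is good to about 2 mm. A picture is of the moment at which its call begins. camera_params takes no time and is no camera call.
A pose or a line that the arm cannot do raises env.IKError and nothing moves.
- workorder.sign_off(): hands the job in; it is judged then, once.
The state is a dict: "time_s": time; "qpos": joint angles; "dq": joint speeds; "tau": joint torques, N m; "tool_pos": TCP position; "orientation": TCP orientation; "force": force on the tool from outside, world axes, zero at the start; "wrist_torque": the same for the moment, N m; "width": finger opening in mm; "grip_force": force on a finger pad.
Only numpy, scipy, OpenCV 4.12 (cv2) and the standard library are available. Lean on these libraries where they do the work, as an engineer would, in place of code of your own. Each camera call takes 0.05 s, during which the arm holds its last target. There are 200 camera calls.

### The job

Check the two steel bushings with the green-handled plug gauge: first touch its nose to the mouth of the narrow bore, which will not let it in, then push the gauge fully down into the wide bore and leave it standing there. Then set the narrow bushing down upright in the red reject tray, without dropping it, and leave the wide bushing where it stands.

Things in the scene. Friction and masses are not known exactly. Their poses are not given: they have to be found in the camera images.
- gauge: Plug gauge, 0.13 kg, upright in a wooden block 70x70x38 mm, tip 4 mm above table at start. Origin: nose tip; z up its axis. Heights from tip: taper, 8 to 20 mm diameter, 0-10; steel pin, diameter 20, to 34; dark collar, diameter 36, 34-40; green round handle, diameter 24, 40-100. Collar rests on the block or, fully home, on the wide bushing's rim (tip 6 mm above its underside).
- bushing_narrow: Steel bushing to be rejected: an upright ring of 44 mm outer diameter and 40 mm height with a narrow through bore of 14 mm, about 0.42 kg. Origin at the centre of its underside, z up along the bore. The gauge's nose goes only about 5 mm into it.
- bushing_wide: Good steel bushing: looks the same outside (44 mm diameter, 40 mm high), but with a wide through bore of 26 mm that takes the gauge's pin; about 0.31 kg, loose on the table. Origin at the centre of its underside, z up along the bore. It changes places with the narrow one.
- tray: Shallow red reject tray, fixed, open at the top: 160 x 160 mm outside, 22 mm high, walls and floor 4 mm thick. Origin at the centre of its underside, x and y along its sides, z up.

How it is judged:
By the outcome, as a careful person would: the job done as asked, in the order asked, and still so for the second after the job is handed in, with the robot touching nothing.
It also fails if it takes over 64 s, if anything falls off the work surface, if the arm or the gripper's body presses on something with over 40 N, if the wrist force passes 120 N, or if a joint passes its speed limit or range.

## Working session

There is one attempt and no reset: what is moved stays moved. The work goes in short steps, each a Python script; the robot and the scene stay as the last script left them, time stands still between calls to the robot, and variables do not carry over. Pictures are saved under pics/ and viewed, at most 10 in all, crops included, and the job is handed in when it is done.

```bash
mkdir -p pics; ls
python3 - <<'E'
from station import env, set_gripper, viewer, workorder
import cv2
for n in("side","top"):
    cv2.imwrite(f"pics/{n}0.png",viewer.camera(n)); print(n,viewer.camera_params(n))
s=env.read_state(); print(s)
E
```

```text
pics
side {'fx': 468.3207234294872, 'fy': 468.3207234294872, 'cx': 322.3529023347649, 'cy': 235.57133834028653, 'pose': array([[ 9.89170240e-01,  1.10479669e-01, -9.66254541e-02,
         4.87413708e+02],
       [-1.46723999e-01,  7.27363169e-01, -6.70384135e-01,
        -4.88568785e+02],
       [-3.78202066e-03,  6.77301309e-01,  7.35696020e-01,
         5.76020011e+02],
       [ 0.00000000e+00,  0.00000000e+00,  0.00000000e+00,
         1.00000000e+00]])}
top {'fx': 479.29814707086604, 'fy': 479.29814707086604, 'cx': 320.65412339996914, 'cy': 257.41859505702377, 'pose': array([[ 1.05893720e-01,  9.74260401e-01, -1.99005504e-01,
         3.47130428e+02],
       [-9.94370290e-01,  1.04510295e-01, -1.74735212e-02,
         2.58825668e+00],
       [ 3.77436407e-03,  1.99735497e-01,  9.79842582e-01,
         9.87712920e+02],
       [ 0.00000000e+00,  0.00000000e+00,  0.00000000e+00,
         1.00000000e+00]])}
{'time_s': 0.1, 'qpos': array([ 1.28201193e+00,  4.23786013e-01,  1.63062216e+00, -1.59241567e-05,
        1.08860074e+00, -1.89553929e-02]), 'dq': array([-0.00191404, -0.00301549, -0.00456466, -0.00166035, -0.00018978,
       -0.00021872]), 'tau': array([ 1.68750821e-04, -5.45615888e+01, -2.74325931e+01,  6.44656294e-02,
        1.87730254e-02,  1.25203459e-05]), 'tool_pos': array([166.44147222, 602.01454937, 301.96249938]), 'orientation': array([ 1.34501893e-01,  9.90913084e-01, -7.00845052e-04, -1.01562230e-04]), 'force': array([ 0.04589055, -0.34043795, -0.11544319]), 'wrist_torque': array([-0.04566298,  0.01647085, -0.00643938]), 'grip_force': 0.0, 'width': 87.35536098585906}
```

View pics/side0.png

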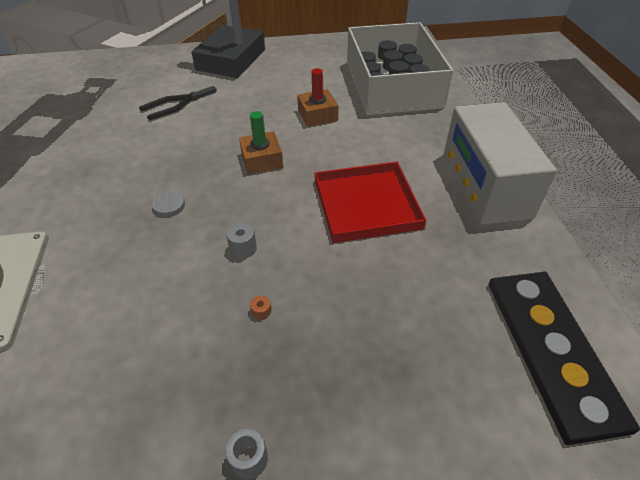

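View pics/top0.png

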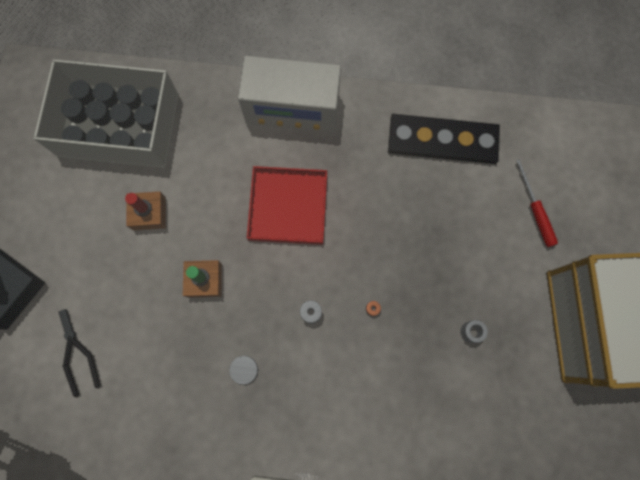

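Run:
```python
import cv2,numpy as np
s=cv2.imread("pics/side0.png");t=cv2.imread("pics/top0.png")
def c(i,u,v): 
    p=cv2.copyMakeBorder(i,40,40,40,40,cv2.BORDER_CONSTANT); return cv2.resize(p[v+8:v+72,u+8:u+72],(256,256),interpolation=cv2.INTER_NEAREST)
o=np.vstack([np.hstack([c(s,240,240),c(s,245,452),c(s,259,140)]),np.hstack([c(t,311,312),c(t,476,332),c(t,198,278)])])
cv2.imwrite("pics/crop.png",o)
```

```text
(no output)
```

View pics/crop.png

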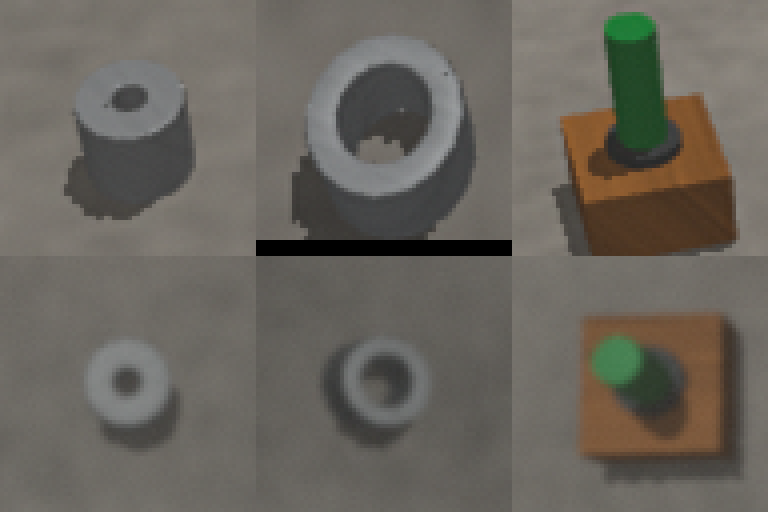

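```bash
cat > vis.py <<'E'
import cv2,numpy as np
def ray(P,u,v):
    R=P["pose"][:3,:3]; d=R@np.array([(u-P["cx"])/P["fx"],-(v-P["cy"])/P["fy"],-1.]); return P["pose"][:3,3],d/np.linalg.norm(d)
def plane(P,uv,z):
    o,d=ray(P,*uv); return o+d*(z-o[2])/d[2]
def tri(Pa,a,Pb,b):
    A=np.zeros((3,3));y=np.zeros(3);rs=[ray(Pa,*a),ray(Pb,*b)]
    for o,d in rs: M=np.eye(3)-np.outer(d,d);A+=M;y+=M@o
    p=np.linalg.solve(A,y); return p,[np.linalg.norm(np.cross(p-o,d)) for o,d in rs][0]*2
def blob(mask,uv,r=40):
    m=np.zeros_like(mask);u,v=map(int,uv);a,b=max(v-r,0),max(u-r,0);m[a:v+r,b:u+r]=mask[a:v+r,b:u+r]
    cs=cv2.findContours(m,cv2.RETR_EXTERNAL,cv2.CHAIN_APPROX_NONE)[0]
    return max(cs,key=cv2.contourArea)
def ell(mask,uv,r=28):
    return cv2.fitEllipse(cv2.convexHull(blob(mask,uv,r)))
def rim(img,uv):   # bright face, cooler than the warm table
    b,g,r=[x.astype(int) for x in cv2.split(cv2.GaussianBlur(img,(3,3),0))]
    u,v=uv; w=np.s_[max(v-24,0):v+24,u-24:u+24]
    lum=g[w]; c=(b-r)
    t=np.median(c[w])/2+np.percentile(c[w],97)/2; lt=np.percentile(lum,97)*.8
    return ((c>t)&(g>lt)).astype(np.uint8)*255
def green(img,frac=.8):
    b,g,r=[x.astype(int) for x in cv2.split(img)]; k=(g-r>30)&(g-b>20)
    return k,g
E
python3 - <<'E'
from vis import *
from station import viewer
I={n:cv2.imread(f"pics/{n}0.png") for n in("side","top")};P={n:viewer.camera_params(n) for n in I}
def show(name,S,T):
    p,g=tri(P["side"],S[0],P["top"],T[0]); print(name,p.round(1),"gap",round(g,1),"side",np.round(S[0],1),np.round(S[1],1),"top",np.round(T[0],1),np.round(T[1],1))
for n,s,t in(("narrow",(240,233),(311,312)),("wide",(245,450),(476,332))):
    show(n,ell(rim(I["side"],s),s),ell(rim(I["top"],t),t))
E_={}
for n,uv in(("side",(257,115)),("top",(194,272))):
    k,g=green(I[n]); b=blob(k.astype(np.uint8)*255,uv,45); m=np.zeros(k.shape,np.uint8);cv2.drawContours(m,[b],-1,1,-1)
    v=g[m>0]; t,_=cv2.threshold(v.astype(np.uint8).reshape(-1,1),0,255,cv2.THRESH_OTSU); print(t)
    E_[n]=ell(((m>0)&(g>t)).astype(np.uint8)*255,uv)
show("gauge top",E_["side"],E_["top"])
# tray & block
for n,z in(("top",22),("side",22)):
    h=cv2.cvtColor(I[n],cv2.COLOR_BGR2HSV); m=((h[...,1]>150)&((h[...,0]<6)|(h[...,0]>174))).astype(np.uint8)*255
    c=blob(m,(288,205) if n=="top" else (370,202),70); q=cv2.approxPolyDP(cv2.convexHull(c),6,True)[:,0]
    print("tray",n,q.tolist(),[plane(P[n],x,22).round(0)[:2].tolist() for x in q])
h=cv2.cvtColor(I["top"],cv2.COLOR_BGR2HSV); m=((h[...,1]>110)&(h[...,0]>=6)&(h[...,0]<20)).astype(np.uint8)*255
q=cv2.boxPoints(cv2.minAreaRect(blob(m,(201,279),30))); q=np.array([plane(P["top"],x,38)[:2] for x in q]); print("block",q.round(0).tolist(),q.mean(0))
for n,a in(("narrow",(311,312)),("wide",(476,332))): print(n,plane(P["top"],a,40))
E
```

```text
narrow [430.5  28.8  36.7] gap 0.1 side [239.8 232.6] [19.2 26.9] top [310.1 310.9] [21.  21.6]
wide [ 426.6 -300.3   36.1] gap 0.2 side [244.7 448.7] [35.7 40. ] top [476.2 330.7] [21.  23.2]
91.0
110.0
gauge top [474.6 255.3 102.7] gap 0.1 side [255.9 114.3] [ 7.1 12.9] top [191.8 271.4] [10.1 11.1]
tray top [[256, 173], [325, 173], [321, 242], [248, 237]] [[711.0, 176.0], [727.0, 30.0], [576.0, 23.0], [570.0, 174.0]]
tray side [[397, 162], [424, 227], [333, 242], [315, 172]] [[726.0, 181.0], [727.0, 10.0], [575.0, 0.0], [570.0, 175.0]]
block [[503.0, 293.0], [511.0, 225.0], [442.0, 214.0], [435.0, 282.0]] [472.8700243  253.37820185]
narrow [428.34721231  26.78613024  40.        ]
wide [ 423.83977225 -298.77601288   40.        ]
```

```bash
cat > rob.py <<'E'
from station import env,set_gripper,viewer,workorder
import numpy as np
Q=[0.134502,0.990913,0,0]
def st(t=""):
    s=env.read_state(); print(t,"t%.1f"%s["time_s"],s["tool_pos"].round(1),"F",s["force"].round(1),"w%.1f"%s["width"],"g%.0f"%s["grip_force"]); return s
E
python3 - <<'E'
from vis import *
from rob import *
P={n:viewer.camera_params(n) for n in("side","top")}
for n,s,t,z in(("narrow",(239.8,232.6),(310.1,310.9),40),("wide",(244.7,448.7),(476.2,330.7),40),("gauge",(255.9,114.3),(191.8,271.4),104)):
    print(n,plane(P["side"],s,z).round(1),plane(P["top"],t,z).round(1))
for p in([474,254.5,160],[430,28,160],[426,-299.5,160],[648,95,160]): 
    for q in(Q,[.7071,.7071,0,0],[1,0,0,0]): 
        j=env.ik(p,q); print(None if j is None else np.round(j,2))
E
```

```text
narrow [430.9  25.5  40. ] [430.3  28.8  40. ]
wide [ 427.  -301.7   40. ] [ 426.4 -299.1   40. ]
gauge [474.7 253.1 104. ] [474.4 254.9 104. ]
[ 0.47  0.51  1.91 -0.    0.72 -0.83]
[ 0.47  0.51  1.91 -0.    0.72  0.47]
[ 0.47  0.51  1.91 -0.    0.72  2.04]
[ 0.04  0.4   2.14 -0.    0.61 -1.26]
[ 0.04  0.4   2.14 -0.    0.61  0.04]
[ 0.04  0.4   2.14 -0.    0.61  1.61]
[-0.64  0.49  1.95 -0.    0.71 -1.94]
[-0.64  0.49  1.95 -0.    0.71 -0.64]
[-0.64  0.49  1.95 -0.    0.71  0.94]
[ 0.13  0.64  1.64 -0.    0.86 -1.17]
[ 0.13  0.64  1.64 -0.    0.86  0.13]
[ 0.13  0.64  1.64 -0.    0.86  1.7 ]
```

```bash
sed -i 's/^Q=.*/Q=[0,1,0,0]/' rob.py
python3 - <<'E'
from rob import *
import cv2
x,y=474.5,254
env.reach([x,y,240],Q); set_gripper(70)
print(env.move_l([x,y,136],rate=100,f_stop=8)); st("down")
set_gripper(0); st("grip"); 
env.move_l([x,y,240],rate=100); st("up")
env.reach([430.6,27.5,210],Q); env.hold(.3); st("over narrow")
for n in("side","top"): cv2.imwrite(f"pics/{n}1.png",viewer.camera(n))
s=cv2.imread("pics/side1.png");t=cv2.imread("pics/top1.png")
import numpy as np
cv2.imwrite("pics/c1.png",cv2.resize(np.hstack([s[120:300,150:330],t[220:400,220:400]]),(800,400)))
E
```

```text
False
down t3.5 [474.9 254.2 136.5] F [ 0.3  0.6 -0.3] w70.1 g0
grip t4.3 [474.5 254.1 136. ] F [-0.3  0.5  0.5] w24.0 g30
up t5.5 [474.2 253.8 239.4] F [ 0.5  0.3 -1.9] w23.7 g30
over narrow t6.7 [430.9  28.3 210.1] F [ 0.6  0.1 -1.8] w23.8 g30
```

View pics/c1.png

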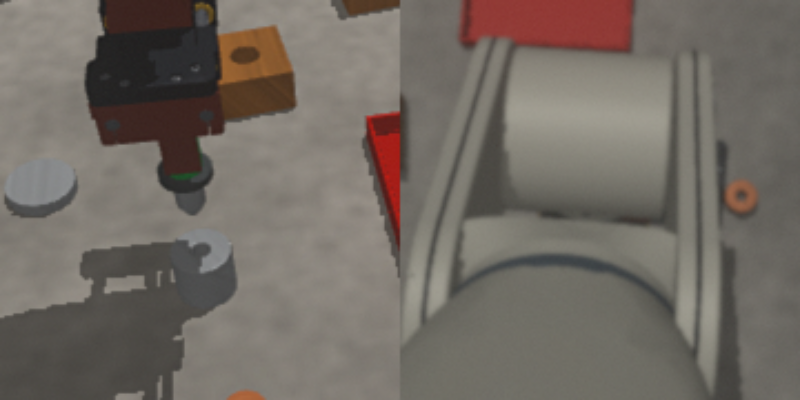

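```bash
cat >> vis.py <<'E'
def proj(P,p):
    T=np.linalg.inv(P["pose"]); c=T[:3,:3]@np.array(p,float)+T[:3,3]
    return np.array([P["cx"]+P["fx"]*c[0]/-c[2],P["cy"]-P["fy"]*c[1]/-c[2]])
E
python3 - <<'E'
from vis import *
from rob import *
P=viewer.camera_params("side"); I=cv2.imread("pics/side1.png")
for z in(78,82,90,100,112): print(z,proj(P,[430.9,28.3,z]).round(1))
c=I[180:250,205:265]; c=cv2.resize(c,None,fx=8,fy=8,interpolation=cv2.INTER_NEAREST); cv2.imwrite("pics/c2.png",c)
E
```

```text
78 [236.4 214.1]
82 [236.  212.2]
90 [235.3 208.4]
100 [234.3 203.5]
112 [233.1 197.5]
```

View pics/c2.png

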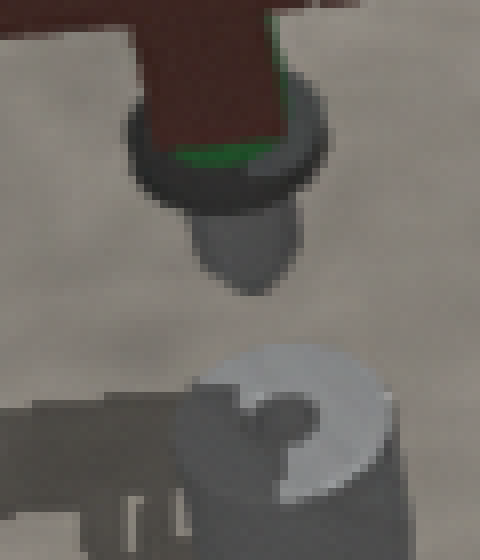

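Run:
```python
from rob import *
env.move_l([431,27,182],rate=60); env.hold(.3); st("near")
print(env.move_l([431,27,158],rate=12,f_stop=5)); s=st("touch: tip z %.1f"%(env.read_state()["tool_pos"][2]-132))
env.hold(.3); st()
```

```text
near t7.7 [431.1  27.  182.3] F [ 0.1  0.1 -2. ] w24.0 g30
True
touch: tip z 35.0 t8.9 [430.9  27.3 167. ] F [0.7 1.8 0.8] w24.0 g30
 t9.2 [430.8  27.2 167. ] F [1.6 2.9 1. ] w23.4 g30
```

Run:
```python
from rob import *
env.move_l([431,27.3,230],rate=100)
x,y=427,-299.9
env.reach([x,y,230],Q); env.move_l([x,y,182],rate=80); env.hold(.3); st("near")
print(env.move_l([x,y,145],rate=40,f_stop=8)); st("in")
print(env.move_l([x,y,134],rate=10,f_stop=6)); st("home")
```

```text
near t12.3 [ 427.1 -300.1  182.4] F [ 1.4  0.1 -2. ] w23.9 g30
False
in t13.4 [ 427.1 -300.   145.2] F [-0.2 -0.  -0.7] w23.4 g30
True
home t14.1 [ 427.  -299.9  138. ] F [-0.7  0.8  5.2] w23.7 g30
```

Run:
```python
from rob import *
from vis import *
set_gripper(60); st("rel"); env.move_l([427,-299.9,240],rate=100)
env.reach([600,-150,330],Q)
I={n:viewer.camera(n) for n in("side","top")};P={n:viewer.camera_params(n) for n in I}
for n in I: cv2.imwrite(f"pics/{n}3.png",I[n])
S=ell(rim(I["side"],(240,233)),(240,233)); print("side",S,plane(P["side"],S[0],40))
S=ell(rim(I["top"],(311,312)),(311,312)); print("top",S,plane(P["top"],S[0],40))
```

```text
rel t14.9 [ 426.6 -299.6  137.4] F [-0.3 -0.6  0.7] w59.7 g0
side ((239.88563537597656, 232.48275756835938), (19.232221603393555, 27.156604766845703), 79.39202117919922) [431.04268347  25.77361715  40.        ]
top ((310.1039123535156, 310.85675048828125), (20.85068130493164, 21.480409622192383), 72.52056884765625) [430.39556564  28.79119008  40.        ]
```

View pics/side3.png

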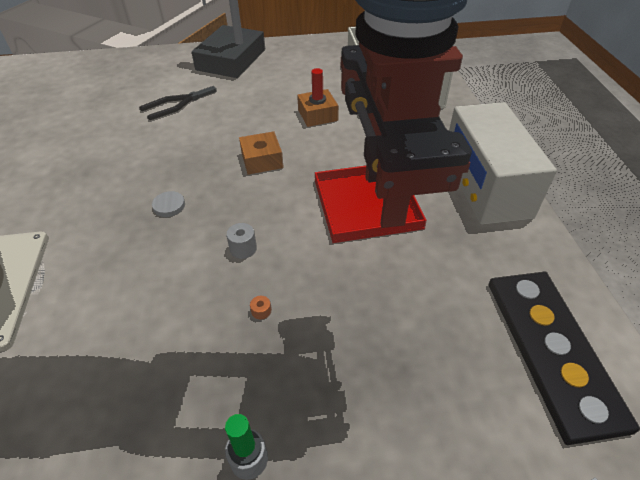

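Run:
```python
from rob import *
from vis import *
P={n:viewer.camera_params(n) for n in("side","top")}
C={}
for n,uv in(("top",(288,205)),("side",(370,202))):
    h=cv2.cvtColor(cv2.imread(f"pics/{n}0.png"),cv2.COLOR_BGR2HSV); m=((h[...,1]>130)&((h[...,0]<8)|(h[...,0]>172))).astype(np.uint8)*255
    c=cv2.convexHull(blob(m,uv,75)); C[n]=cv2.approxPolyN(c,4)[0] if hasattr(cv2,"approxPolyN") else cv2.approxPolyDP(c,6,True)[:,0]
    print(n,C[n].tolist())
# match far edge corners by nearest hit on z=22
for a in C["top"]:
    b=min(C["side"],key=lambda b:np.linalg.norm(plane(P["side"],b,22)-plane(P["top"],a,22)))
    p,g=tri(P["side"],b,P["top"],a); print(p.round(1),round(g,1))
x,y=431,27.5
env.reach([x,y,190],Q); set_gripper(80)
print(env.move_l([x,y,89],rate=80,f_stop=8)); st("down")
set_gripper(0); env.hold(.2); st("grip")
env.move_l([x,y,190],rate=80); env.hold(.2); st("up")
```

```text
top [[327, 171], [322, 243], [247, 239], [253, 167]]
side [[430, 228], [332, 243], [312, 172], [397, 161]]
[743.9  26.7  -1.4] 5.0
[578.3  20.6  -3.1] 2.9
[565.  175.4  22.8] 1.0
[726.  184.7  20.8] 2.9
False
down t20.1 [431.3  27.5  89.4] F [-0.   0.1  0.8] w79.9 g0
grip t21.0 [431.   27.5  89. ] F [-0.7  1.4  1.7] w44.0 g30
up t22.6 [430.8  27.5 189.6] F [-1.2  1.2 -4.6] w43.7 g30
```

Run:
```python
from rob import *
from vis import *
x,y=650,100
env.reach([x,y,190],Q); env.move_l([x,y,105],rate=70); env.hold(.3); st("near")
print(env.move_l([x,y,88],rate=10,f_stop=5)); st("contact")
set_gripper(80); st("rel"); env.move_l([x,y,200],rate=80)
env.reach([450,-120,330],Q); env.hold(.3); st()
s,t=viewer.camera("side"),viewer.camera("top")
cv2.imwrite("pics/end.png",cv2.resize(np.hstack([s,t]),(800,300)))
cv2.imwrite("pics/end_s.png",s)
```

```text
near t25.2 [650.1 100.  105.3] F [ 0.8  0.3 -3.5] w44.0 g30
True
contact t26.3 [650.  100.   93.1] F [ 0.4 -0.6  7.1] w43.7 g30
rel t27.1 [648.7  99.8  91.6] F [-0.2  1.  -0.8] w79.8 g0
 t30.1 [ 450.4 -119.6  329.6] F [0.  1.5 0.3] w79.6 g0
```

View pics/end_s.png

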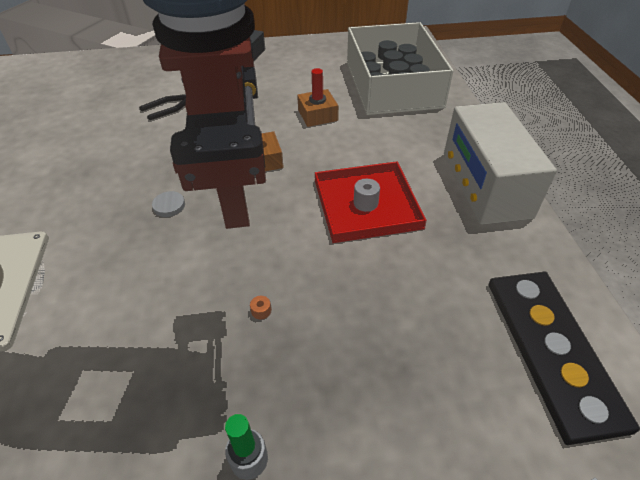

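```bash
python3 -c "
from station import workorder
print(workorder.sign_off())"
```

```text
the job is handed in; nothing more can be done
None
```

The job is handed in at about 30 s of robot time: the gauge's nose stopped 5 mm into the narrow bore, the gauge stands fully home in the wide bushing, which stayed where it was, and the narrow bushing was set down upright in the red tray.

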